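Fit the flange and push the keyed shaft home in a gearbox hub

TASK

Fit the loose flange plate on the gearbox: lower it, neck up, over the two locating pins until it lies flush on the gearbox face, and let go of it only there, never drop it. Then take the keyed shaft out of the wooden stand, put its keyed end into the gearbox hub, turn it until the key slips into the keyway, and push it fully home, collar against the hub. Finish holding: keep the shaft in the grip and keep pressing it down firmly (at least 10 N), as if for someone to fit the retaining screw from underneath; leave the spare shaft, the tools and everything else on the bench where they are.

Things in the scene. Friction and masses are not known exactly. Their poses are not given: they have to be found in the camera images.
- gearbox: Grey worm gearbox with electric motor on two wooden packing strips, hollow output hub up; fixed. Origin on the bench under the hub's axis, z up. Flat round face, 112 mm across, 86 mm above the origin; the hub and two locating pins stand up from it. Case 116 x 124 mm; the motor (98 mm thick) runs from 62 to 245 mm along +x, its terminal box on top up to 123 mm high.
- pin_near (a point): Tip centre of one steel locating pin, 44 mm from the hub's axis towards the gearbox's -x. Pins are 10 mm thick and 14 mm high above the face, the top 4 mm tapered to 5 mm.
- pin_far (a point): Tip centre of the other, equal pin, 44 mm from the hub's axis towards the gearbox's +x (motor side).
- hub: Steel output hub: upright sleeve 42 mm outside, standing 46 mm above the gearbox face. Origin at the centre of its top face (132 mm above the bench), z up, x pointing to the keyway. Bore 24.4 mm wide, 45 mm deep, 1.5 mm chamfer at the mouth; one keyway 8.4 mm wide, cut to 16.5 mm from the axis, along the whole bore. Self-locking (5 N m): it does not turn by hand.
- flange: Loose aluminium flange, about 0.5 kg, lying neck up: square plate 120 x 120 x 10 mm with a round neck on top, 60 mm outside, 30 mm high (grip it there); a 48 mm bore right through passes over the hub. Origin at the centre of the plate's underside, z up. Two through holes 12.4 mm wide for the pins lie on its x axis, 44 mm either side of the centre; it fits either way round (half turn).
- shaft: Keyed steel shaft, 0.29 to 0.43 kg, upright in the stand. Origin on its axis at the underside of its collar, z up. Collar 40 mm wide, 8 mm thick. Above it the round upper end (grip it there), 22 mm thick, 50 mm long. Home: its origin at the hub's origin (collar on the hub's top) and its x along the hub's x.
- shaft_foot (a point): Lower end of the keyed shaft, 42 mm below its origin. This end is 22 mm thick, foot chamfered 2 mm; its lowest 10 mm are plain, then the key, 6 mm wide and standing out to 15 mm from the axis on the shaft's +x side, reaches from 32 to 4 mm below the origin.
- shaft_top (a point): Centre of the keyed shaft's top end, 58 mm above its origin. An empty dark key slot, 6 mm wide, starts here and runs 32 mm down the upper end on the shaft's +x side, above the key.
- stand: Plywood shaft stand, fixed: a board 220 x 90 mm, top 75 mm above the bench, on two end pieces, open at its long sides, with two holes 34 mm wide, 50 mm either side of its centre along its x. A shaft hangs in each hole by its collar. Origin on the bench under its centre, z up.
- spare_shaft: Spare shaft without key or key slot, in the other hole of the stand, same collar and lower end, upper end 68 mm long (longer than the keyed one). Origin on its axis at the underside of its collar. Leave it.
- bearing: Ball bearing ring 42 mm across, 12 mm thick, loose on the bench; origin at the centre of its underside. Leave it.
- wrench: Steel wrench, 170 mm, loose on the bench, along its x, origin under its middle. Leave it.
- screwdriver: Screwdriver with a wooden handle, 180 mm, loose on the bench, along its x, origin under its middle. Leave it.
- screw_jar: Glass jar of screws, 64 mm across, 76 mm high, loose; origin at the centre of its underside. Leave it.
- grease_tin: Grey tin, 60 mm across, 55 mm high, loose; origin at the centre of its underside. Leave it.
- offcut: Wooden offcut, 110 x 45 x 30 mm, loose; origin at the centre of its underside. Leave it.

How it is judged (in metres and radians):
On the way, in this order (a step that is already met when the one before it is completed fails the run):
1. the flange lies flush on the gearbox face over both pins, let go (z of flange in the frame of gearbox below 0.088 m and horizontal distance between flange and hub below 0.003 m and angle between the x axis of flange and the x axis of gearbox, either way round below 0.1 rad and angle between flange's own z axis and vertical below 0.03 rad and contact force between the fingers and flange below 0.5 N), for 0.3 s.
2. the shaft is home in the hub, key in the keyway, collar on the hub (z of shaft in the frame of hub between -0.004 and 0.002 m and horizontal distance between shaft and hub below 0.003 m and angle between shaft's own z axis and vertical below 0.06 rad and angle between the x axis of shaft and the x axis of hub, either way round below 0.2 rad), for 0.2 s.
At the end, for the whole second after the job is handed in: Flange flush (2 mm, 0.03 rad) over both pins (centre 3 mm, 0.1 rad), not touched by the fingers; shaft collar within 2 mm of the hub's top, axis within 3 mm and 0.06 rad, key in the keyway (0.2 rad); fingers still grip the shaft (over 5 N) and it is pressed on the hub with over 8 N (all of step 1 and all of step 2 and contact force between the fingers and shaft above 5 N and contact force between shaft and hub above 8 N); the arm keeps its last pose, push and grip.
It fails at once if the flange is let go above the gearbox, more than 15 mm short of its seat (horizontal distance between flange and hub below 0.09 m and z of flange in the frame of gearbox above 0.101 m and contact force between the fingers and flange below 0.05 N).
It fails at once if the spare shaft or another bystander is moved (spare shaft 30 mm, others 40 mm) (distance of spare_shaft from where it was at the start of the episode above 0.03 m or distance of any of bearing, wrench, screwdriver, screw_jar, grease_tin, offcut from where it was at the start of the episode above 0.04 m).
It also fails if it takes over 58 s, if anything falls off the work surface, if the arm or the gripper's body presses on something with over 40 N, if the wrist force passes 120 N, or if a joint passes its speed limit or range.

ROBOT

A 6-joint arm with a two-finger parallel gripper is mounted at the origin on the work surface. World frame = base frame: x ahead of the robot, y to its left, z up, the work surface at z = 0. Lengths are in mm, angles in rad, forces in N, time in s.
With the tool pointing down it reaches from about 350 to 775 mm from the base axis. Payload 7.3 kg.
Tool frame: the origin (TCP) lies on the centre line of the jaws, within the pads' length; the fingertips stand 22 mm ahead of it and the grasp point (between the pads) lies 3 mm ahead of it; z points along the fingers, y is the direction in which the jaws open and shut (so a half turn about z gives the same grasp; the last joint's range is limited). The gripper opens to 92 mm and grips with 3 to 60 N. Pads are 19 mm wide; open, the fingers measure 130 mm over their backs; the gripper's body (75 mm by 190 mm) begins 47 mm behind the grasp point.
Start: joints at [0.963, 0.342, 1.524, -0, 1.275, -0.146], TCP at [233.907, 470.032, 248.741] pointing down, gripper open.
Joint ranges: [-2.53, 2.53], [-0.77, 2.02], [0.04, 2.7], [-1, 4.14], [0.28, 2.66], [-3.11, 3.11]. Speed limits (rad/s): [2.57, 2.57, 3.14, 3.14, 3.14, 3.14].

INTERFACE

Orientations are given as [roll, pitch, yaw] about the fixed x, y, z axes, in that order (R = Rz(yaw) Ry(pitch) Rx(roll)).
In Python, from plant import bot gives the robot as it stands.
- The arm moves only by the tool play_rows, never from a script. Its argument "moves" is one flat list of numbers, 5 for each row, row after row: the closure in counts, from 0 (fully open) to 255 (shut), then the shift along the tool's x, y, z in mm, then the turn about the tool's z in degrees. A call has 1 to 8 rows; each row is the pose to reach, as a shift and turn from the pose commanded when the call began, along the tool's axes at that moment; what a row does not reach only later rows make up. A row lasts 1/12 s, in which the tool goes at most 41.7 mm and 7.16 degrees, less where a joint would pass 70% of its speed; a pose out of reach is approached as far as the arm can. A call with a gripper value outside its range is refused whole. The fingers move at their own pace and stop on an object; the grip force is fixed at half the most. Time passes only in rows, so rows that repeat a pose let the fingers close. It gives the time, the measured TCP pose, the force and the opening at its end, in the units of the state.
- bot.get_obs(): the state, without advancing time (a new reading comes with each control period).
- bot.capture(name): name is "side" or "top"; returns a dict with "color" (384x512x3 uint8, red, green, blue), "fx", "fy", "cx", "cy" (pixels), "k1" (the pictures are not rectified: a ray, as slopes to the right and down, at radius r is drawn at 1 + k1 r^2 times it, then the intrinsics apply), "world_to_cam" (4x4, takes a point from world to camera coordinates). Camera axes: x right, y down, z forward; pixel columns grow to the right and rows downward; lengths in mm; the calibration is good to about 2 mm. A picture is of the moment at which its call begins. There is no depth.
- bot.close_job(): hands the job in, once; it reports no verdict.
The state is a dict: "time": time; "joint_positions": joint angles; "dq": joint speeds; "tau": joint torques, N m; "tool_pos": TCP position; "tcp_rot": TCP orientation; "contact_force": force on the tool from outside, world axes, zero at the start; "moment": the same for the moment, N m; "grip_width": finger opening in mm.
Only numpy, scipy, OpenCV 4.12 (cv2) and the standard library are available. Lean on these libraries where they do the work, as an engineer would, in place of code of your own. Each camera call takes 0.05 s, during which the arm holds its last target.

## Working session

There is one attempt and no reset: what is moved stays moved. The work goes in short steps, Python scripts to look and compute and a tool call to move; the robot and the scene stay as the last step left them, time stands still between calls to the robot, and variables do not carry over. Pictures are saved under pics/ and viewed, and the job is handed in when it is done.

Besides the shell and the picture viewer there is one more tool, called after "Call:" in YAML: its name, and indented under it one key for each argument. play_rows: Moves the arm, as the interface text tells. Its arguments: {"type":"object","properties":{"moves":{"type":"array","items":{"type":"number"}}},"required":["moves"]}

```bash
mkdir -p pics; ls; cat > h.py <<'E'
import numpy as np, cv2
from plant import bot
def cap(n,f):
    c=bot.capture(n); cv2.imwrite('pics/'+f,c['color'][:,:,::-1]); 
    np.savez('pics/'+f[:-4]+'.npz',**{k:np.array(c[k]) for k in c}); return c
E
python3 - <<'E'
from h import *
print(bot.get_obs())
for n in('side','top'):
    c=cap(n,n+'0.png'); print({k:c[k] for k in c if k!='color'})
E
```

```text
pics
{'time': 0.0, 'joint_positions': array([ 9.63016883e-01,  3.42709244e-01,  1.52502055e+00,  2.70080634e-05,
        1.27540572e+00, -1.45991605e-01]), 'dq': array([-6.26441898e-05,  3.61471559e-04,  3.23454705e-04, -7.37731033e-04,
       -2.36573271e-03, -6.33491910e-04]), 'tau': array([-9.16392273e-04, -4.31242132e+01, -2.44215381e+01,  7.18252128e-02,
        5.59131510e-02, -1.86590946e-04]), 'tool_pos': array([233.66515509, 469.71279502, 248.0507057 ]), 'tcp_rot': array([-3.14006996e+00, -2.49997024e-04,  2.67979674e+00]), 'contact_force': array([ 0.66909145,  0.13413703, -0.61297132]), 'moment': array([ 0.02024943, -0.04629336, -0.02333836]), 'grip_width': 91.88638635802532}
{'fx': 497.83888333527574, 'fy': 497.83888333527574, 'cx': 257.5209948279054, 'cy': 195.95134075788977, 'k1': -0.11471919812415625, 'world_to_cam': array([[ 8.69265290e-01, -4.94330551e-01,  3.89392305e-03,
        -4.90069890e+02],
       [-3.07122341e-01, -5.46204146e-01, -7.79318227e-01,
         2.48079899e+02],
       [ 3.87367685e-01,  6.76238373e-01, -6.26616261e-01,
         1.62808206e+03],
       [ 0.00000000e+00,  0.00000000e+00,  0.00000000e+00,
         1.00000000e+00]])}
{'fx': 490.34554754015414, 'fy': 490.34554754015414, 'cx': 258.8684091519867, 'cy': 197.47518607231513, 'k1': -0.010661002183164748, 'world_to_cam': array([[ 2.45214076e-02, -9.99585768e-01,  1.50662626e-02,
        -4.30349641e+01],
       [-9.97290684e-01, -2.55050847e-02, -6.89984257e-02,
         5.44253800e+02],
       [ 6.93541107e-02, -1.33335048e-02, -9.97502995e-01,
         1.48389307e+03],
       [ 0.00000000e+00,  0.00000000e+00,  0.00000000e+00,
         1.00000000e+00]])}
```

```bash
python3 - <<'E'
import cv2
for n in('side','top'):
    i=cv2.imread(f'pics/{n}0.png'); cv2.imwrite(f'pics/{n}0b.png',cv2.resize(i,(800,600),interpolation=cv2.INTER_CUBIC))
E
```

```text
(no output)
```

View pics/side0b.png

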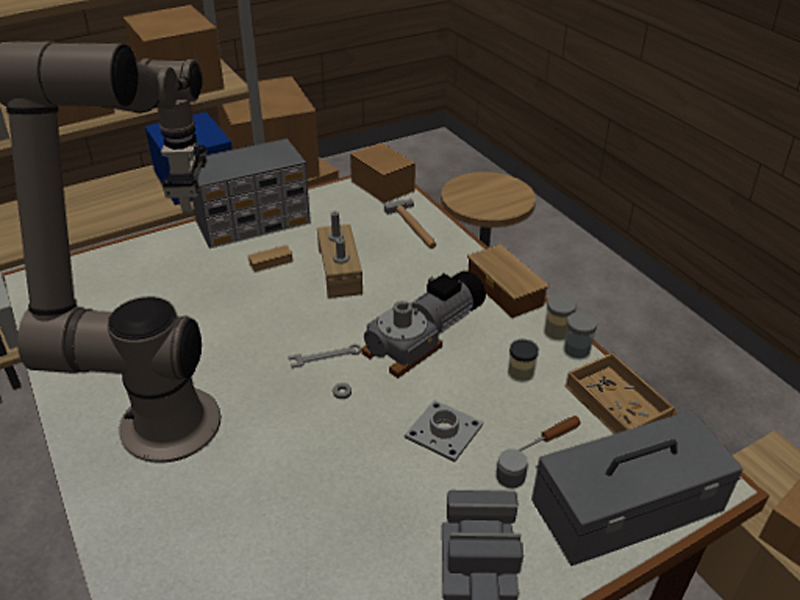

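View pics/top0b.png

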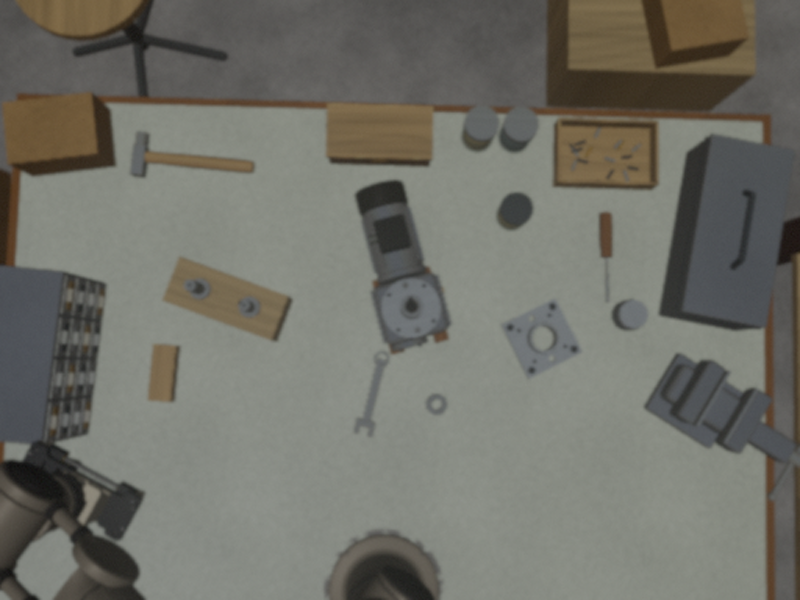

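```bash
python3 - <<'E'
import cv2,numpy as np
i=cv2.imread('pics/top0.png');s=cv2.imread('pics/side0.png')
def crop(im,x,y,w,h,f): return cv2.resize(im[y:y+h,x:x+w],(f*w,f*h),interpolation=cv2.INTER_CUBIC)
a=crop(i,310,180,75,70,5);b=crop(i,220,105,75,125,4)
c=crop(s,250,245,75,60,5);d=crop(s,225,165,95,85,4)
def put(l,n):
    H=max(x.shape[0] for x in l)
    cv2.imwrite(n,np.hstack([cv2.copyMakeBorder(x,0,H-x.shape[0],0,4,0) for x in l]))
put([a,b],'pics/z1.png');put([c,d],'pics/z2.png')
e=crop(i,100,160,90,60,4);f=crop(s,195,130,45,65,6);put([e,f],'pics/z3.png')
E
```

```text
(no output)
```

View pics/z1.png

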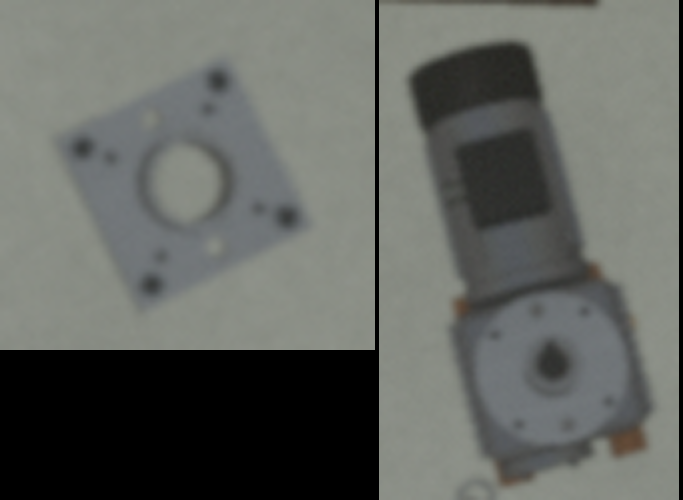

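View pics/z2.png

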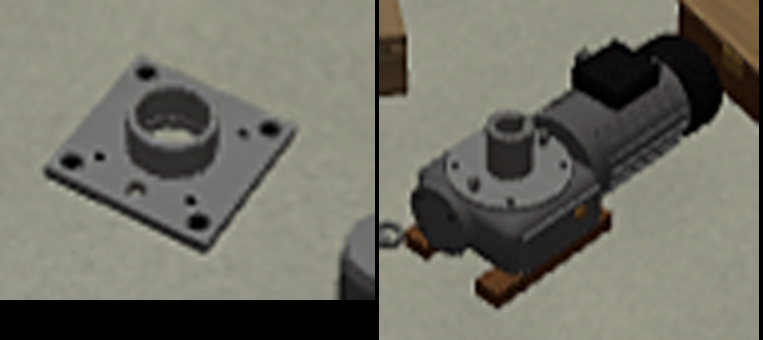

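View pics/z3.png

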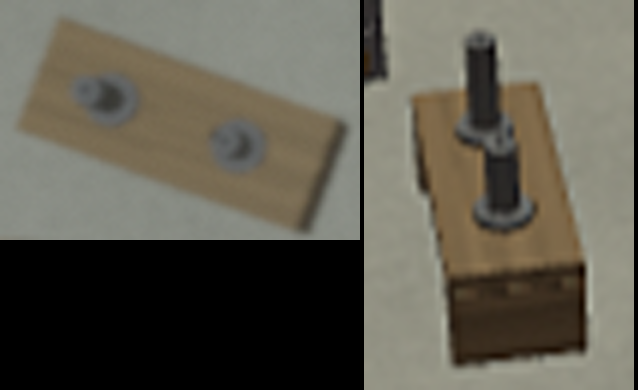

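```bash
cat >> h.py <<'E'
class Cam:
    def __init__(s,f):
        d=np.load('pics/'+f+'.npz'); s.img=d['color'];s.M=d['world_to_cam']
        s.K=np.array([[d['fx'],0,d['cx']],[0,d['fy'],d['cy']],[0,0,1.]],float); s.D=np.array([float(d['k1']),0,0,0])
        s.R=s.M[:3,:3]; s.t=s.M[:3,3]; s.C=-s.R.T@s.t
    def ray(s,uv):
        p=cv2.undistortPoints(np.array(uv,float).reshape(-1,1,2),s.K,s.D).reshape(-1,2)
        d=np.c_[p,np.ones(len(p))]@s.R; return d/np.linalg.norm(d,axis=1)[:,None]
    def onz(s,uv,z):
        d=s.ray(uv); return s.C+d*((z-s.C[2])/d[:,2])[:,None]
    def proj(s,P):
        return cv2.projectPoints(np.array(P,float).reshape(-1,1,3),cv2.Rodrigues(s.R)[0],s.t,s.K,s.D)[0].reshape(-1,2)
    def spot(s,u,v,r=3,sign=-1):
        g=cv2.cvtColor(s.img,cv2.COLOR_RGB2GRAY).astype(float)
        for _ in range(3):
            x0,y0=int(round(u)),int(round(v)); w=g[y0-r:y0+r+1,x0-r:x0+r+1]*sign
            b=np.median(np.r_[w[0],w[-1],w[:,0],w[:,-1]]); w=np.clip(w-b-2,0,None)
            Y,X=np.mgrid[y0-r:y0+r+1,x0-r:x0+r+1]; 
            if w.sum()==0: break
            u,v=(w*X).sum()/w.sum(),(w*Y).sum()/w.sum()
        return u,v
E
python3 - <<'E'
from h import *
np.set_printoptions(precision=2,suppress=True)
T=Cam('top0');S=Cam('side0'); print(T.C,S.C)
P=[T.spot(310+x/5,180+y/5) for x,y in[(82,148),(218,80),(287,216),(151,285)]]
W=T.onz(P,10);print('fl corner',W,W.mean(0)); d=[np.degrees(np.arctan2(*(W[(i+1)%4]-W[i])[[1,0]]))for i in range(4)];print(d,np.linalg.norm(W-np.roll(W,1,0),axis=1))
P=[T.spot(310+x/5,180+y/5,3,1) for x,y in[(150,120),(213,246)]];W=T.onz(P,10);print('pinholes',P,W,W.mean(0),np.degrees(np.arctan2(*(W[0]-W[1])[[1,0]])),np.linalg.norm(W[0]-W[1]))
P=[S.spot(250+x/5,245+y/5) for x,y in[(146,73),(269,129),(198,221),(71,161)]]
W=S.onz(P,10);print('fl corner side',W,W.mean(0)); d=[np.degrees(np.arctan2(*(W[(i+1)%4]-W[i])[[1,0]]))for i in range(4)];print(d,np.linalg.norm(W-np.roll(W,1,0),axis=1))
q=lambda x,y:(220+(x-379)/4,105+y/4)
P=[T.spot(*q(x,y),r=2) for x,y in[(495,335),(585,311),(609,401),(519,424)]]
W=T.onz(P,86);print('gb holes',P,W,W.mean(0));d=[np.degrees(np.arctan2(*(W[(i+1)%4]-W[i])[[1,0]]))for i in range(4)];print(d,np.linalg.norm(W-np.roll(W,1,0),axis=1))
P=[T.spot(*q(x,y),r=2) for x,y in[(537,312),(569,425)]];W=T.onz(P,100);print('pins',P,W,W.mean(0),np.degrees(np.arctan2(*(W[0]-W[1])[[1,0]])),np.linalg.norm(W[0]-W[1]))
E
```

```text
[ 440.92   -9.35 1518.39] [ -128.47 -1207.73  1215.42]
fl corner [[ 514.9  -237.69   10.  ]
 [ 558.23 -321.09   10.  ]
 [ 475.64 -364.37   10.  ]
 [ 431.85 -281.35   10.  ]] [ 495.15 -301.13   10.  ]
[np.float64(-62.543553518019074), np.float64(-152.3439098208639), np.float64(117.81392839546977), np.float64(27.73274565600839)] [93.83 93.99 93.24 93.87]
pinholes [(np.float64(338.7), np.float64(202.77142857142857)), (np.float64(352.11336032388664), np.float64(228.748987854251))] [[ 535.7  -276.55   10.  ]
 [ 456.6  -319.06   10.  ]] [ 496.15 -297.8    10.  ] 28.254578828194333 89.80160284742833
fl corner side [[ 511.52 -238.03   10.  ]
 [ 556.17 -320.63   10.  ]
 [ 470.92 -363.26   10.  ]
 [ 426.74 -279.94   10.  ]] [ 491.34 -300.46   10.  ]
[np.float64(-61.608633998387376), np.float64(-153.43089229662323), np.float64(117.93440691833796), np.float64(26.301208081012096)] [94.58 93.89 95.32 94.32]
gb holes [(np.float64(247.69545454545454), np.float64(187.72727272727272)), (np.float64(271.42857142857144), np.float64(181.65546218487395)), (np.float64(280.0344827586207), np.float64(206.82758620689654)), (np.float64(253.84), np.float64(211.4))] [[568.31   4.95  86.  ]
 [588.   -64.23  86.  ]
 [514.67 -91.1   86.  ]
 [499.36 -14.81  86.  ]] [542.58 -41.3   86.  ]
[np.float64(-74.1111084151972), np.float64(-159.8737998632309), np.float64(101.34626661473695), np.float64(15.989718777187077)] [71.73 71.93 78.1  77.82]
pins [(np.float64(258.9512195121951), np.float64(182.0)), (np.float64(266.82488479262673), np.float64(210.7926267281106))] [[584.61 -27.44 100.  ]
 [501.49 -52.29 100.  ]] [543.05 -39.87 100.  ] 16.64008169457256 86.75583177904879
```

```bash
python3 - <<'E'
from h import *
np.set_printoptions(precision=2,suppress=True)
T=Cam('top0');S=Cam('side0')
for nm,C,(x,y,w,h) in(('T',T,(220,105,75,125)),('S',S,(225,165,95,85))):
    im=C.img[y:y+h,x:x+w]; big=cv2.resize(im,None,fx=6 if nm=='S' else 4.8,fy=6 if nm=='S' else 4.8,interpolation=cv2.INTER_LANCZOS4)
    big=cv2.convertScaleAbs(big,alpha=1.6); cv2.imwrite(f'pics/g{nm}.png',big[:,:,::-1])
g=cv2.cvtColor(T.img,cv2.COLOR_RGB2GRAY)[175:222,235:295]
print(g[::3,::3])
for th in(95,100,105,110,115):
    m=(g>th).astype(np.uint8); 
    sub=m.copy(); cs,_=cv2.findContours(sub,cv2.RETR_EXTERNAL,cv2.CHAIN_APPROX_NONE)
    for c in cs:
        if 200<cv2.contourArea(c)<1800:
            e=cv2.fitEllipse(cv2.convexHull(c)); print(th,e,cv2.contourArea(c),T.onz([(e[0][0]+235,e[0][1]+175)],86))
E
```

```text
[[138 135  99  77  83  87  85  81  73  62  55  58  66  78 101 126 139 139
  140 140]
 [136 133  99  77  79  68  56  67  85  95  97  93  87  87  79 101 138 140
  141 139]
 [138 111  69  58  58  74 101 109  93 111 112 114 101  98  82  87 135 139
  140 140]
 [138 117  74  80  86 109 112 112 102 113 115 113 107 116  97  76 114 139
  142 141]
 [135  95  84  90 100 106 114 113 115 113 114 114 115 115 113  87 102 139
  142 141]
 [136 103  85  97 111 112 115 114 105  80  98 109 116 117 119 104  95 138
  141 141]
 [137 119  80 103 116 115 115 110  86  52  64  98 115 116 115 111  88 134
  141 141]
 [139 129  86 103 116 116 117 107  75  52  51  90 111 116 116 114  81 124
  142 141]
 [139 136  95 103 117 116 117 102  93  67  75 100 115 118 116 114  83 105
  139 142]
 [138 137 105  95 116 116 117 114  95  94  95 105 115 116 115 112  84  90
  135 139]
 [139 138 120  83 111 117 116 115 115 113 115 118 118 115  89  98  86  82
  128 140]
 [140 141 134  84  97 116 116 117 118 117 115 114 117 114 108  88  86  84
  132 139]
 [139 141 138  99  85 101 104 106 117 116 106 100 115 107  83  77  73 117
  138 139]
 [139 139 140 108  82  89  94 109 115 116 115 110  90  97  87  74  75 104
  139 141]
 [139 141 141 123  83  87  85  82  80  77  82  80  72 124 116  79  89 113
  139 139]
 [139 142 142 137 123  75  76  84  88  89  97  84 122 134 136 130 134 135
  137 137]]
95 ((27.6082820892334, 21.83967399597168), (37.73838806152344, 38.67350387573242), 76.89045715332031) 1104.5 [[542.66 -39.4   86.  ]]Traceback (most recent call last):
  File "<stdin>", line 14, in <module>
cv2.error: OpenCV(4.12.0) /io/opencv/modules/imgproc/src/shapedescr.cpp:361: error: (-201:Incorrect size of input array) There should be at least 5 points to fit the ellipse in function 'fitEllipseNoDirect'
```

View pics/gT.png

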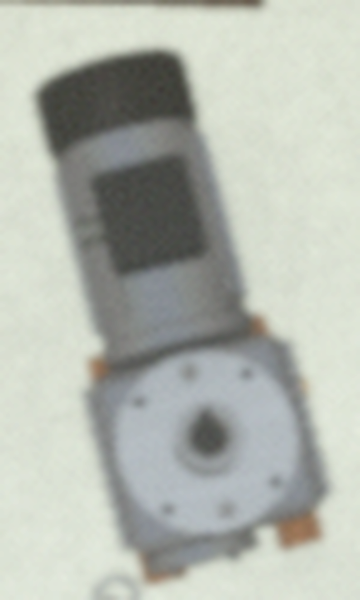

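View pics/gS.png

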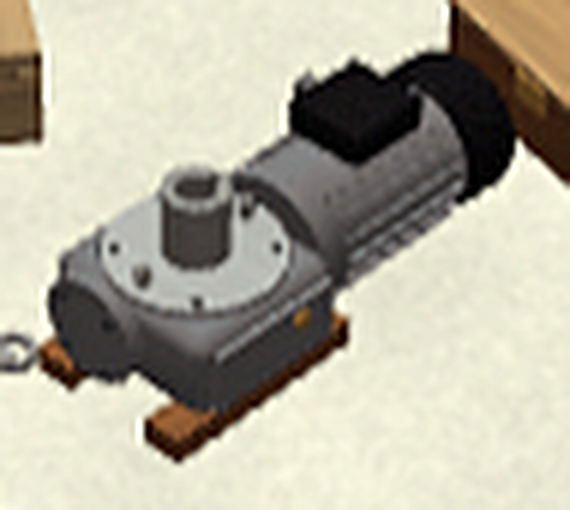

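```bash
python3 - <<'E'
from h import *
np.set_printoptions(precision=2,suppress=True)
T=Cam('top0');S=Cam('side0')
s=lambda x,y:(225+(x+.5)/6-.5,165+(y+.5)/6-.5)
t=lambda x,y:(220+(x+.5)/4.8-.5,105+(y+.5)/4.8-.5)
W=S.onz([s(113,247),s(277,247)],86);print(W,W.mean(0),np.degrees(np.arctan2(*(W[1]-W[0])[[1,0]])),np.linalg.norm(W[0]-W[1]))
W=S.onz([s(143,269),s(247,199)],100);print('pins side',W,W.mean(0),np.degrees(np.arctan2(*(W[1]-W[0])[[1,0]])),np.linalg.norm(W[0]-W[1]))
W=S.onz([s(197,186)],132);print('hub',W)
W=T.onz([t(140,402),t(246,374),t(276,482),t(168,510)],86);print(W,W.mean(0),[np.degrees(np.arctan2(*(W[i+1]-W[i])[[1,0]])) for i in range(3)])
W=T.onz([t(189,373),t(227,509)],100);print('pins top',W,W.mean(0),np.degrees(np.arctan2(*(W[0]-W[1])[[1,0]])))
W=T.onz([t(208,438),t(209,408)],132);print('hub',W)
E
```

```text
[[498.96 -12.47  86.  ]
 [583.16 -59.83  86.  ]] [541.06 -36.15  86.  ] -29.358953282042023 96.60847087766652
pins side [[496.87 -53.15 100.  ]
 [581.55 -27.21 100.  ]] [539.21 -40.18 100.  ] 17.030375778101657 88.56802932410638
hub [[541.98 -36.55 132.  ]]
[[566.55   1.75  86.  ]
 [585.41 -62.6   86.  ]
 [519.74 -82.41  86.  ]
 [501.01 -17.    86.  ]] [543.18 -40.06  86.  ] [np.float64(-73.66665610094819), np.float64(-163.213590360494), np.float64(105.98267568978764)]
pins top [[583.7  -27.55 100.  ]
 [501.92 -52.48 100.  ]] [542.81 -40.02 100.  ] 16.956279050672773
hub [[542.21 -39.3  132.  ]
 [560.01 -39.47 132.  ]]
```

```bash
cat >> h.py <<'E'
def to(x,y,z,yaw,base=None):
    o=bot.get_obs(); p=o['tool_pos'] if base is None else np.array(base[:3]); psi=o['tcp_rot'][2] if base is None else np.radians(base[3])
    d=np.array([x,y,z])-p; c,s=np.cos(psi),np.sin(psi)
    t=-(yaw-np.degrees(psi)); 
    print('t',round(o['time'],2),'pos',o['tool_pos'].round(1),'yaw',np.degrees(o['tcp_rot'][2]).round(2),'F',o['contact_force'].round(1),'w',round(o['grip_width'],1),'q6',np.degrees(o['joint_positions'][5]).round(1))
    print('move',np.round([c*d[0]+s*d[1], s*d[0]-c*d[1], -d[2], t],2))
E
python3 - <<'E'
from h import *
to(460,190,240,153.5-57)
to(510,-50,200,153.5-57-57,base=(460,190,240,153.5-57))
E
```

```text
t 0.1 pos [233.7 469.7 248.1] yaw 153.54 F [-0.4  0.1 -0.1] w 91.7 q6 -8.4
move [-327.23 -149.61    8.12   57.04]
t 0.1 pos [233.7 469.7 248.1] yaw 153.54 F [-0.4  0.1 -0.1] w 91.7 q6 -8.4
move [-244.12   22.51   40.     57.  ]
```

Call:
play_rows:
  moves: [0,-327,-150,8,57,0,-327,-150,8,57,0,-327,-150,8,57,0,-327,-150,8,57,0,-327,-150,8,57,0,-327,-150,8,57,0,-327,-150,8,57,0,-327,-150,8,57]

```text
time: 0.77
tool_pos: [443.9, 208.8, 241.1]
tcp_rot: [-3.141, -0.0, 1.679]
contact_force: [0.1, 1.9, 0.1]
grip_width: 91.9
```

```bash
python3 - <<'E'
from h import *
to(510,-50,200,39.6)
E
```

```text
t 0.77 pos [443.9 208.8 241.1] yaw 96.19 F [0.1 1.9 0.1] w 91.9 q6 10.0
move [-264.44   37.83   41.13   56.59]
```

Call:
play_rows:
  moves: [0,-264,38,41,57,0,-264,38,41,57,0,-264,38,41,57,0,-264,38,41,57,0,-264,38,41,57,0,-264,38,41,57,0,-264,38,41,57,0,-264,38,41,57]

```text
time: 1.43
tool_pos: [511.4, -51.5, 199.0]
tcp_rot: [-3.141, 0.002, 0.679]
contact_force: [-0.6, 0.1, -0.2]
grip_width: 91.7
```

```bash
python3 - <<'E'
from h import *
to(495,-300.5,110,27.6)
E
```

```text
t 1.43 pos [511.4 -51.5 199. ] yaw 38.92 F [-0.6  0.1 -0.2] w 91.7 q6 36.8
move [-169.21  183.44   89.     11.32]
```

Call:
play_rows:
  moves: [0,-169,183,0,11,0,-169,183,0,11,0,-169,183,0,11,0,-169,183,89,11,0,-169,183,89,11,0,-169,183,89,11,0,-169,183,89,11,0,-169,183,89,11]

```text
time: 2.1
tool_pos: [494.8, -299.2, 107.0]
tcp_rot: [-3.137, 0.003, 0.494]
contact_force: [-1.3, 0.1, 0.4]
grip_width: 91.9
```

```bash
python3 - <<'E'
from h import *
cap('top','top1.png');cap('side','side1.png')
to(495,-300.5,36,27.6)
T=cv2.imread('pics/top1.png')[170:260,300:400];S=cv2.imread('pics/side1.png')[205:315,235:345]
cv2.imwrite('pics/v1.png',np.hstack([cv2.resize(T,(400,360),interpolation=2),cv2.resize(S,(360,360),interpolation=2)]))
E
```

```text
t 2.2 pos [ 496.4 -296.2  110.1] yaw 28.43 F [0.8 0.4 0.1] w 91.3 q6 23.1
move [-3.25  3.11 74.09  0.83]
```

View pics/v1.png

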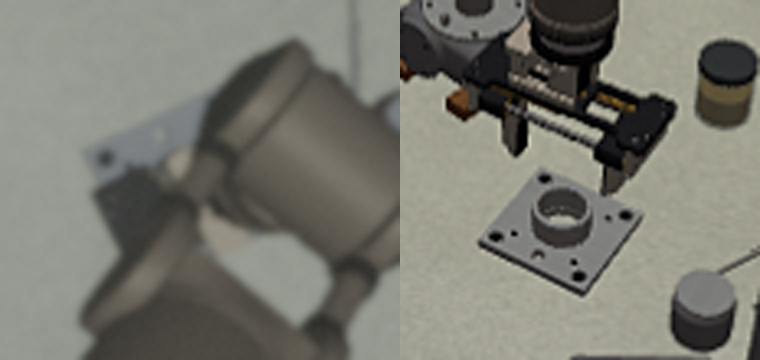

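Call:
play_rows:
  moves: [0,-3,3,40,1,0,-3,3,65,1,0,-3,3,74,1,0,-3,3,74,1,160,-3,3,74,1,160,-3,3,74,1,160,-3,3,74,1,160,-3,3,74,1]

```text
time: 2.87
tool_pos: [496.8, -300.4, 38.9]
tcp_rot: [3.139, -0.001, 0.481]
contact_force: [0.4, 0.0, -1.0]
grip_width: 69.8
```

Call:
play_rows:
  moves: [255,0,0,0,0,255,0,0,0,0,255,0,0,0,0,255,0,0,0,0,255,0,0,0,0,255,0,0,0,0]

```text
time: 3.37
tool_pos: [496.2, -300.0, 38.2]
tcp_rot: [3.141, -0.001, 0.481]
contact_force: [-0.3, 1.7, 6.2]
grip_width: 59.8
```

```bash
python3 - <<'E'
from h import *
cap('side','side2.png')
to(495,-300.5,186,27.6)
S=cv2.imread('pics/side2.png')[205:315,235:345]
cv2.imwrite('pics/v2.png',cv2.resize(S,(550,550),interpolation=2))
E
```

```text
t 3.42 pos [ 496.2 -300.    38.2] yaw 27.53 F [-0.1  2.5  6.1] w 60.2 q6 23.7
move [-1.320e+00 -1.000e-01 -1.478e+02 -7.000e-02]
```

View pics/v2.png

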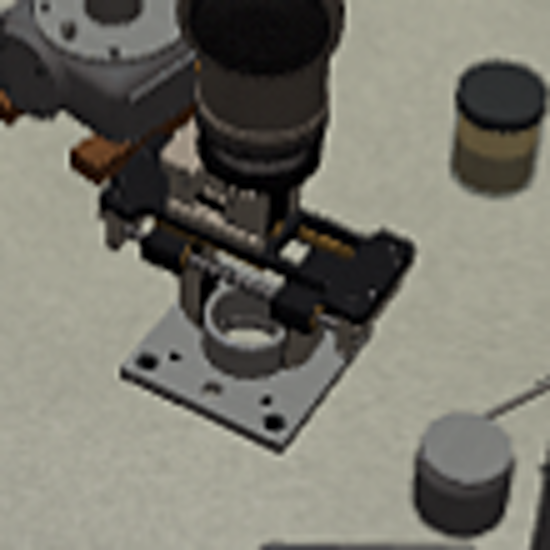

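Call:
play_rows:
  moves: [255,0,0,-20,0,255,0,0,-60,0,255,0,0,-100,0,255,0,0,-140,0,255,0,0,-165,0,255,0,0,-165,0]

```text
time: 3.92
tool_pos: [498.0, -301.6, 208.1]
tcp_rot: [3.132, -0.004, 0.481]
contact_force: [0.6, 0.1, -3.8]
grip_width: 59.9
```

```bash
python3 - <<'E'
from h import *
to(544,-39,203,16.8)
cap('side','side3.png')
S=cv2.imread('pics/side3.png')[185:315,235:345]
cv2.imwrite('pics/v3.png',cv2.resize(S,(440,520),interpolation=2))
E
```

```text
t 3.92 pos [ 498.  -301.6  208.1] yaw 27.54 F [ 0.6  0.1 -3.8] w 59.9 q6 23.7
move [ 162.25 -211.6     5.15   10.74]
```

View pics/v3.png

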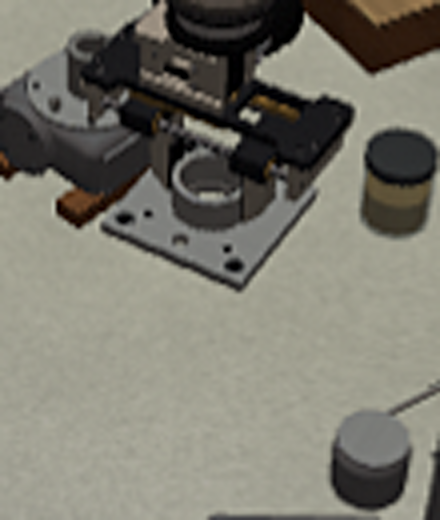

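Call:
play_rows:
  moves: [255,20,-26,0,2,255,49,-63,0,5,255,78,-100,0,8,255,107,-138,0,10.7,255,134,-172,0,10.7,255,155,-199,0,10.7,255,163,-209.5,0,10.7,255,163,-209.5,0,10.7]

```text
time: 4.63
tool_pos: [542.4, -33.6, 199.1]
tcp_rot: [-3.137, 0.004, 0.299]
contact_force: [-1.1, -0.6, -4.5]
grip_width: 60.7
```

Call:
play_rows:
  moves: [255,0,0,0,0,255,0,0,0,0,255,0,0,0,0]

```text
time: 4.88
tool_pos: [542.9, -39.9, 200.9]
tcp_rot: [-3.141, 0.002, 0.293]
contact_force: [0.2, 0.4, -4.5]
grip_width: 60.1
```

```bash
python3 - <<'E'
from h import *
cap('side','side4.png');cap('top','top4.png')
to(544,-39,185,16.8)
S=cv2.imread('pics/side4.png')[130:250,215:325];T=cv2.imread('pics/top4.png')[140:250,210:330]
cv2.imwrite('pics/v4.png',np.hstack([cv2.resize(S,(440,480),interpolation=2),cv2.resize(T,(360,480),interpolation=2)]))
E
```

```text
t 4.98 pos [543.3 -40.1 201.6] yaw 16.73 F [ 0.1  1.  -4.8] w 60.6 q6 61.0
move [ 1.01 -0.85 16.61 -0.07]
```

View pics/v4.png

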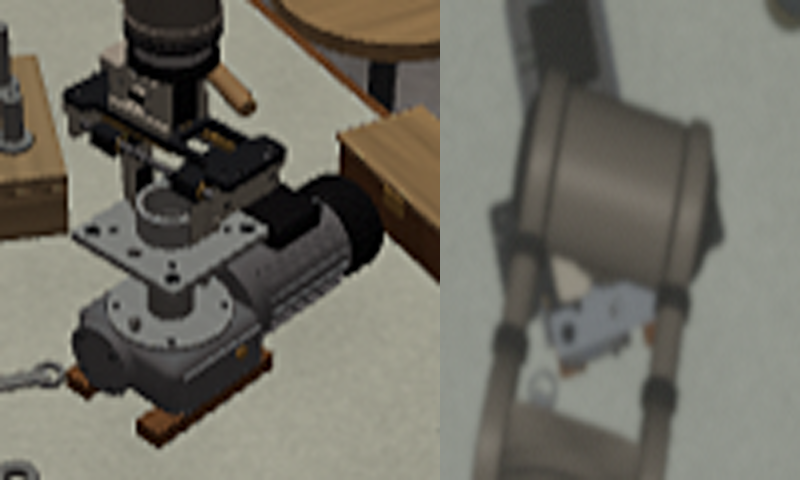

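```bash
python3 - <<'E'
from h import *
np.set_printoptions(precision=2,suppress=True)
S=Cam('side4'); P=[S.spot(215+x/4,130+y/4) for x,y in[(92,231),(173,280),(247,229)]];W=S.onz(P,173.4)
print(np.array(P),W,(W[0]+W[2])/2,[np.degrees(np.arctan2(*(W[1]-W[i])[[1,0]])) for i in(0,2)],np.linalg.norm(np.diff(W,axis=0),axis=1))
P=S.spot(215+136/4,130+253/4); print(P,S.onz([P],173.4))
E
```

```text
[[236.79 188.42]
 [257.77 199.56]
 [279.32 185.46]] [[ 474.39  -13.03  173.4 ]
 [ 507.   -100.14  173.4 ]
 [ 609.32  -69.9   173.4 ]] [541.86 -41.47 173.4 ] [np.float64(-69.47607286144279), np.float64(-163.53816173212968)] [ 93.01 106.7 ]
(np.float64(250.5956340956341), np.float64(190.17775467775468)) [[510.67 -44.54 173.4 ]]
```

```bash
python3 - <<'E'
from h import *
np.set_printoptions(precision=2,suppress=True)
S=Cam('side4');c,s=np.cos(np.radians(16.75)),np.sin(np.radians(16.75))
R=np.array([[c,-s],[s,c]])
im=S.img[155:225,220:300]; big=cv2.resize(im,None,fx=8,fy=8,interpolation=cv2.INTER_CUBIC);big=cv2.convertScaleAbs(big,alpha=1.6)
for l,z,col in(([(-47,47),(-47,-47),(47,-47),(-44,0)],173.4,(255,0,0)),([(-60,60),(-60,-60),(60,-60)],163.4,(0,255,0)),([(-44,0),(44,0)],100,(255,255,0))):
    W=np.array([list(np.array([539.5,-40])+R@np.array(q))+[z] for q in l])
    for u in S.proj(W): cv2.drawMarker(big,(int((u[0]-220+.5)*8),int((u[1]-155+.5)*8)),col,0,10,1)
cv2.imwrite('pics/v5.png',big[:,:,::-1])
E
```

```text
(no output)
```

View pics/v5.png

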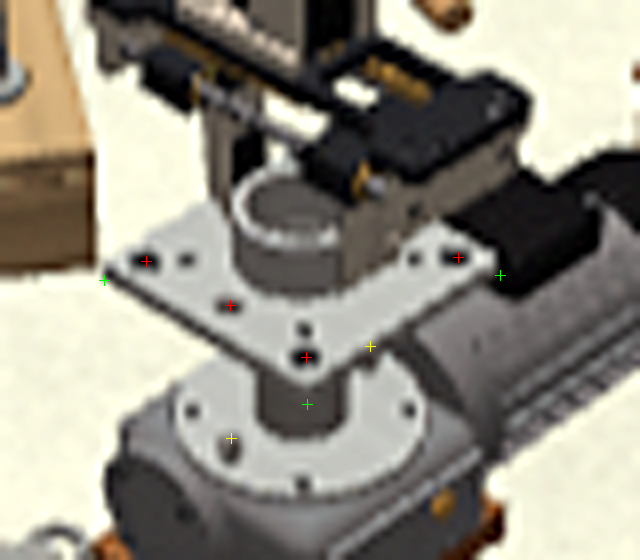

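Call:
play_rows:
  moves: [255,0,0,20,0,255,0,0,40,0,255,0,0,52,0,255,0,0,58,0,255,0,0,58,0,255,0,0,58,0,255,0,0,58,0]

```text
time: 5.57
tool_pos: [544.3, -39.4, 145.3]
tcp_rot: [3.141, -0.002, 0.293]
contact_force: [-0.6, -0.4, -3.6]
grip_width: 60.0
```

```bash
python3 - <<'E'
from h import *
cap('side','side5.png')
to(543.3,-40,124,16.8)
S=Cam('side5');c,s=np.cos(np.radians(16.75)),np.sin(np.radians(16.75))
R=np.array([[c,-s],[s,c]])
im=S.img[165:235,220:300]; big=cv2.resize(im,None,fx=8,fy=8,interpolation=cv2.INTER_CUBIC);big=cv2.convertScaleAbs(big,alpha=1.6)
z=bot.get_obs()['tool_pos'][2]-38.2
for l,z,col in(([(-47,47),(-47,-47),(47,-47),(-44,0)],z+10,(255,0,0)),([(-44,0),(44,0)],100,(255,255,0))):
    W=np.array([list(np.array([539.5,-40])+R@np.array(q))+[z] for q in l])
    for u in S.proj(W): cv2.drawMarker(big,(int((u[0]-220+.5)*8),int((u[1]-165+.5)*8)),col,0,10,1)
cv2.imwrite('pics/v6.png',big[:,:,::-1])
E
```

```text
t 5.62 pos [544.3 -39.3 145.4] yaw 16.82 F [ 0.5 -0.5 -4.2] w 60.3 q6 61.0
move [-1.160e+00  4.200e-01  2.137e+01  2.000e-02]
```

View pics/v6.png

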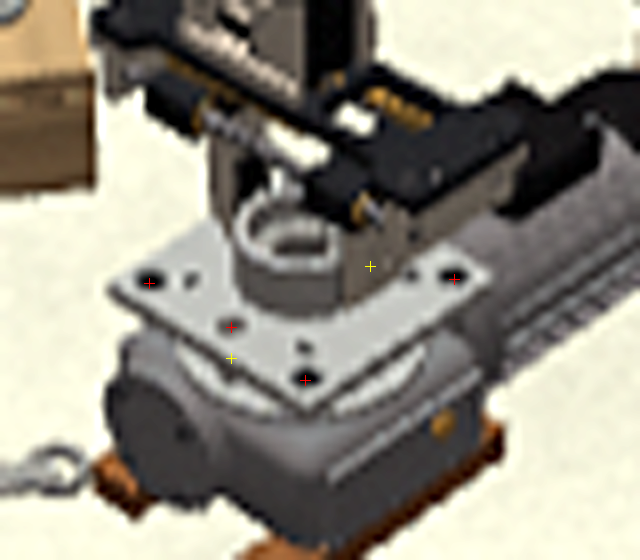

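Call:
play_rows:
  moves: [255,0,0,3,0,255,0,0,6,0,255,0,0,9,0,255,0,0,12,0,255,0,0,12,0]

```text
time: 6.03
tool_pos: [543.4, -38.8, 131.6]
tcp_rot: [-3.141, 0.001, 0.294]
contact_force: [0.2, -0.3, -4.0]
grip_width: 60.2
```

Call:
play_rows:
  moves: [255,0,0,2,0,255,0,0,4,0,255,0,0,6,0,255,0,0,7.5,0,255,0,0,8.5,0,255,0,0,8.5,0]

```text
time: 6.53
tool_pos: [543.6, -38.9, 124.2]
tcp_rot: [3.142, -0.0, 0.294]
contact_force: [-2.1, 0.5, 0.7]
grip_width: 60.3
```

Call:
play_rows:
  moves: [255,0,0,1,0,255,0,0,1,0,0,0,0,1,0,0,0,0,0,0,0,0,0,0,0,0,0,0,0,0,0,0,0,0,0,0,0,0,0,0]

```text
time: 7.2
tool_pos: [543.7, -39.0, 123.7]
tcp_rot: [-3.142, -0.0, 0.294]
contact_force: [0.1, -0.2, -0.5]
grip_width: 90.9
```

```bash
python3 - <<'E'
from h import *
cap('side','side6.png')
to(543.3,-40,240,16.8)
S=Cam('side6')
im=S.img[165:235,220:300]; big=cv2.resize(im,None,fx=8,fy=8,interpolation=cv2.INTER_CUBIC);big=cv2.convertScaleAbs(big,alpha=1.6)
cv2.imwrite('pics/v7.png',big[:,:,::-1])
E
```

```text
t 7.25 pos [543.7 -38.9 123.7] yaw 16.84 F [0.7 1.2 0.3] w 91.3 q6 61.0
move [-6.8000e-01  9.0000e-01 -1.1629e+02  4.0000e-02]
```

View pics/v7.png

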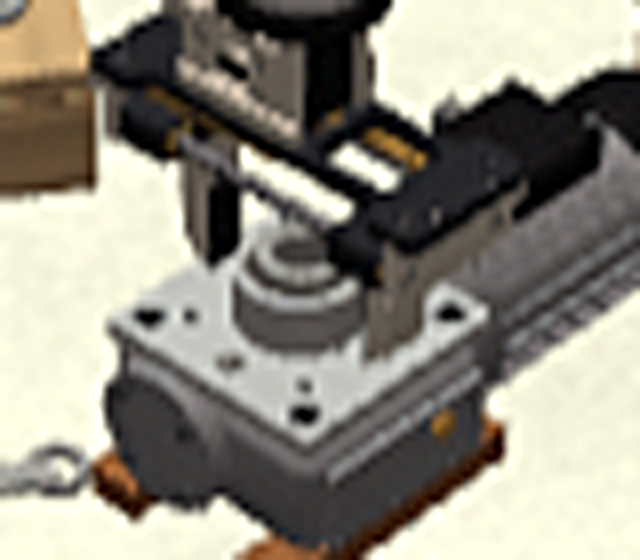

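Call:
play_rows:
  moves: [0,0,0,-40,0,0,0,0,-80,0,0,0,0,-116,0,0,0,0,-116,0,0,0,0,-116,0]

```text
time: 7.67
tool_pos: [544.6, -39.1, 242.0]
tcp_rot: [3.139, -0.004, 0.294]
contact_force: [-0.2, -0.3, -0.6]
grip_width: 91.6
```

```bash
python3 - <<'E'
from h import *
T=Cam('top0');S=Cam('side0')
a=cv2.resize(T.img[160:225,100:190],None,fx=7,fy=7,interpolation=2)
b=cv2.resize(S.img[130:195,195:240],None,fx=9,fy=9,interpolation=2)
cv2.imwrite('pics/w1.png',cv2.convertScaleAbs(a,alpha=1.5)[:,:,::-1]);cv2.imwrite('pics/w2.png',cv2.convertScaleAbs(b,alpha=1.8)[:,:,::-1])
np.set_printoptions(precision=2,suppress=True)
hsv=cv2.cvtColor(T.img,cv2.COLOR_RGB2HSV)[155:230,95:195]
m=((hsv[...,1]>60)&(hsv[...,2]>110)).astype(np.uint8)
for c in cv2.findContours(m,0,1)[0]:
    if cv2.contourArea(c)>500:
        r=cv2.minAreaRect(c);bp=cv2.boxPoints(r)+[95,155];W=T.onz(bp,75);print(r,W,W.mean(0),np.linalg.norm(np.diff(W,axis=0),axis=1),[np.degrees(np.arctan2(*(W[i+1]-W[i])[[1,0]])) for i in range(3)])
E
```

```text
((48.835365295410156, 35.51829147338867), (73.24015045166016, 29.039249420166016), 20.22486114501953) [[547.33 426.07  75.  ]
 [628.79 400.25  75.  ]
 [558.98 194.92  75.  ]
 [477.97 221.51  75.  ]] [553.27 310.69  75.  ] [ 85.46 216.88  85.26] [np.float64(-17.589397530622538), np.float64(-108.77750491714407), np.float64(161.82092877808913)]
```

View pics/w1.png

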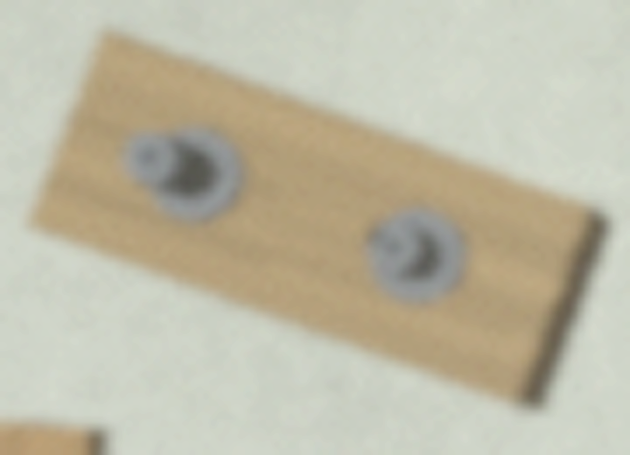

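View pics/w2.png

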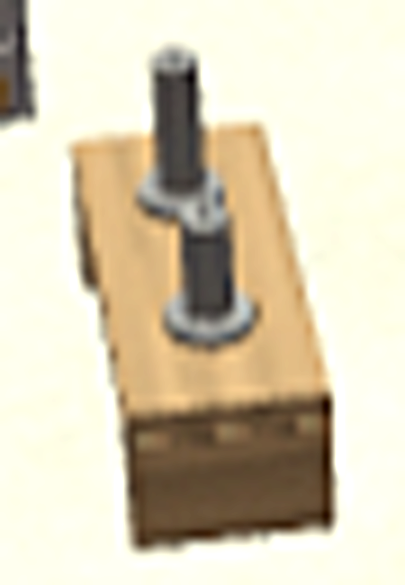

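```bash
python3 - <<'E'
from h import *
np.set_printoptions(precision=2,suppress=True)
T=Cam('top0');S=Cam('side0')
t=lambda x,y:(100+(x+.5)/7-.5,160+(y+.5)/7-.5)
s=lambda x,y:(195+(x+.5)/9-.5,130+(y+.5)/9-.5)
print(T.onz([t(417,254)],83),T.onz([t(393,240)],133),'spare',T.onz([t(194,175)],83),T.onz([t(150,157)],151))
print(S.onz([s(210,309)],83),S.onz([s(205,212)],133))
print(S.onz([s(175,60)],151))
to(528,263,240,-18)
E
```

```text
[[538.   263.47  83.  ]] [[540.04 263.86 133.  ]] spare [[568.75 357.9   83.  ]] [[569.45 358.31 151.  ]]
[[535.04 266.74  83.  ]] [[535.87 268.26 133.  ]]
[[566.46 359.83 151.  ]]
t 7.67 pos [544.6 -39.1 242. ] yaw 16.85 F [-0.2 -0.3 -0.6] w 91.6 q6 61.0
move [  71.65 -293.97    1.97   34.85]
```

```bash
python3 - <<'E'
from h import *
to(538.3,264,200,72,base=(543.8,-39,240,16.85)); print(bot.get_obs()['joint_positions'])
E
```

```text
t 7.67 pos [544.6 -39.1 242. ] yaw 16.85 F [-0.2 -0.3 -0.6] w 91.6 q6 61.0
move [  82.57 -291.59   40.    -55.15]
[-2.12113504e-01  3.83135595e-01  1.48122444e+00  5.21154609e-05
  1.27212958e+00  1.06464701e+00]
```

Call:
play_rows:
  moves: [0,10,-36,0,-7,0,21,-73,0,-14,0,31,-110,0,-21,0,42,-147,10,-28,0,52,-184,20,-35,0,62,-220,30,-42,0,72,-256,40,-49,0,82.5,-291.5,40,-55]

```text
time: 8.33
tool_pos: [535.9, 265.2, 195.6]
tcp_rot: [-3.136, 0.004, 1.26]
contact_force: [1.4, -0.0, 0.4]
grip_width: 91.9
```

Call:
play_rows:
  moves: [0,0,0,0,0,0,0,0,0,0,0,0,0,0,0]

```text
time: 8.58
tool_pos: [537.6, 263.5, 198.4]
tcp_rot: [-3.14, 0.002, 1.253]
contact_force: [0.1, 0.4, 0.8]
grip_width: 91.9
```

```bash
python3 - <<'E'
from h import *
to(538.3,264,109,72)
S=cap('side','side8.png')['color'][90:200,170:270];T=cap('top','top8.png')['color'][140:240,90:190]
cv2.imwrite('pics/v8.png',cv2.convertScaleAbs(np.hstack([cv2.resize(S,(400,440),interpolation=2),cv2.resize(T,(400,440),interpolation=2)])[:,:,::-1],alpha=1.5))
E
```

```text
t 8.58 pos [537.6 263.5 198.4] yaw 71.81 F [0.1 0.4 0.8] w 91.9 q6 37.0
move [ 0.74  0.53 89.39 -0.19]
```

View pics/v8.png

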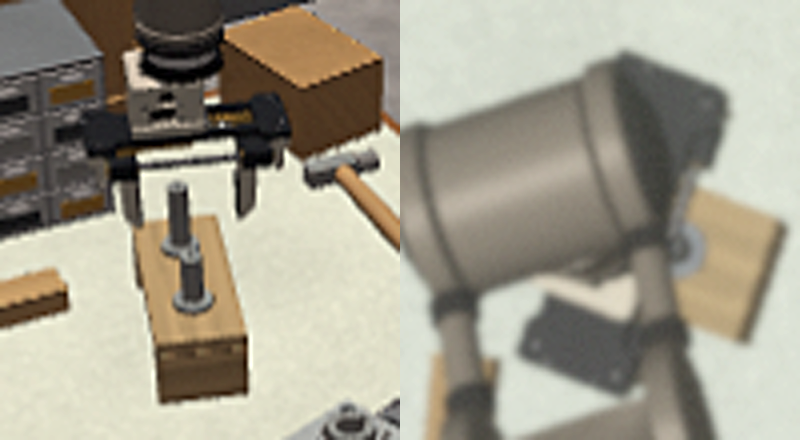

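Call:
play_rows:
  moves: [0,1,0.5,30,0,0,1,0.5,60,0,0,1,0.5,80,0,0,1,0.5,88,0,0,1,0.5,88,0,0,1,0.5,88,0,200,1,0.5,88,0,200,1,0.5,88,0]

```text
time: 9.35
tool_pos: [539.9, 264.9, 113.6]
tcp_rot: [3.139, -0.002, 1.253]
contact_force: [0.1, 0.1, -0.8]
grip_width: 83.2
```

Call:
play_rows:
  moves: [255,0,0,0,0,255,0,0,0,0,255,0,0,0,0,255,0,0,0,0,255,0,0,0,0,255,0,0,0,0,255,0,0,0,0,255,0,0,0,0]

```text
time: 10.02
tool_pos: [538.9, 264.8, 111.8]
tcp_rot: [-3.142, -0.0, 1.254]
contact_force: [-0.4, 0.8, 0.5]
grip_width: 29.4
```

```bash
python3 - <<'E'
from h import *
to(538.3,264,240,72)
S=cap('side','side9.png')['color'][90:200,170:270]
cv2.imwrite('pics/v9.png',cv2.convertScaleAbs(cv2.resize(S,(500,550),interpolation=2)[:,:,::-1],alpha=1.5))
E
```

```text
t 10.02 pos [538.9 264.8 111.8] yaw 71.85 F [-0.4  0.8  0.5] w 29.4 q6 37.0
move [  -0.94   -0.33 -128.24   -0.15]
```

View pics/v9.png

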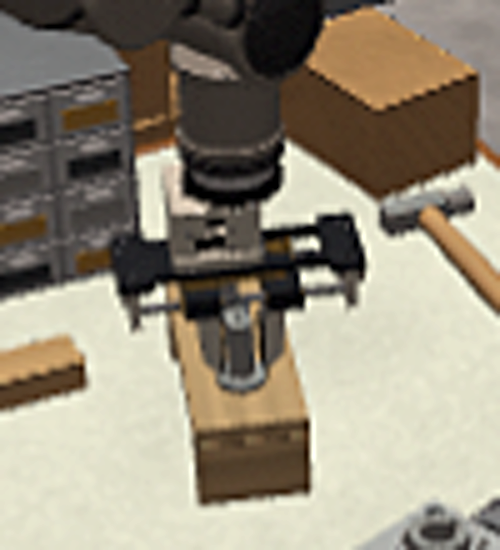

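Call:
play_rows:
  moves: [255,0,0,0,0,255,0,0,0,0,255,0,0,0,0,255,0,0,0,0]

```text
time: 10.4
tool_pos: [538.7, 264.8, 111.8]
tcp_rot: [-3.141, 0.0, 1.254]
contact_force: [-1.3, 0.6, 0.6]
grip_width: 21.5
```

```bash
python3 - <<'E'
from h import *
to(538.3,264,240,72)
E
```

```text
t 10.4 pos [538.7 264.8 111.8] yaw 71.84 F [-1.3  0.6  0.6] w 21.5 q6 37.0
move [  -0.93   -0.15 -128.22   -0.16]
```

Call:
play_rows:
  moves: [255,0,0,-15,0,255,0,0,-45,0,255,0,0,-80,0,255,0,0,-115,0,255,0,0,-138,0,255,0,0,-138,0,255,0,0,-138,0]

```text
time: 10.98
tool_pos: [539.2, 264.8, 250.1]
tcp_rot: [3.14, -0.001, 1.254]
contact_force: [0.5, -0.6, -4.6]
grip_width: 21.3
```

```bash
python3 - <<'E'
from h import *
to(543.5,-39.5,250,16)
print(bot.get_obs()['joint_positions'])
S=cap('side','side10.png')['color'][80:200,170:270]
cv2.imwrite('pics/v10.png',cv2.convertScaleAbs(cv2.resize(S,(600,720)[:2],interpolation=2)[:600,:,::-1],alpha=1.5))
E
```

```text
t 10.98 pos [539.2 264.8 250.1] yaw 71.84 F [ 0.5 -0.6 -4.6] w 21.3 q6 37.0
move [-2.8774e+02  9.8960e+01  1.2000e-01  5.5840e+01]
[ 3.28982298e-01  4.80593460e-01  1.30283480e+00 -1.18069539e-04
  1.35641826e+00  6.45964628e-01]
```

View pics/v10.png

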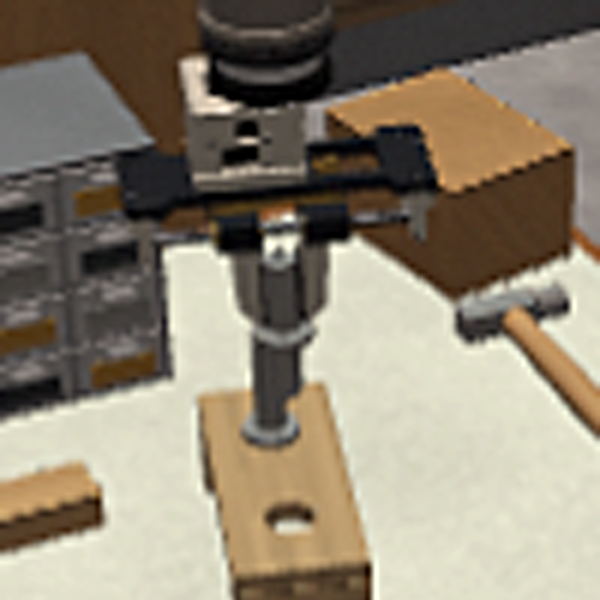

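Call:
play_rows:
  moves: [255,-18,6,0,0,255,-54,18.5,0,0,255,-93,32,0,0,255,-132,45.5,0,0,255,-171,59,0,0,255,-210,72.5,0,0,255,-249,86,0,0,255,-275,94.5,0,0]

```text
time: 11.7
tool_pos: [541.6, -29.4, 246.9]
tcp_rot: [-3.137, 0.002, 1.252]
contact_force: [1.4, -0.8, -2.9]
grip_width: 21.5
```

Call:
play_rows:
  moves: [255,-12,4.5,0,0,255,-12,4.5,0,0,255,-12,4.5,0,0,255,-12,4.5,0,0,255,-12,4.5,0,0]

```text
time: 12.12
tool_pos: [543.3, -37.3, 249.1]
tcp_rot: [-3.14, -0.0, 1.256]
contact_force: [0.1, 0.3, -2.9]
grip_width: 21.3
```

```bash
python3 - <<'E'
from h import *
to(543.7,-39,230,72)
S=cap('side','side11.png')['color'][110:220,220:310]
cv2.imwrite('pics/v11.png',cv2.convertScaleAbs(cv2.resize(S,(491,600)[:2],interpolation=2)[:,:,::-1],alpha=1.6))
E
```

```text
t 12.12 pos [543.3 -37.3 249.1] yaw 71.94 F [ 0.1  0.3 -2.9] w 21.3 q6 6.0
move [-1.52  0.87 19.14 -0.06]
```

View pics/v11.png

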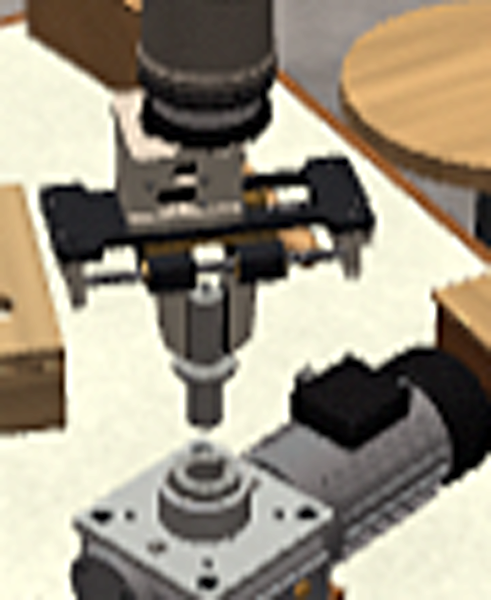

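```bash
python3 - <<'E'
from h import *
S=Cam('side11').img[155:205,240:280]
cv2.imwrite('pics/v12.png',cv2.convertScaleAbs(cv2.resize(S,(640,800)[:2],interpolation=2)[:600,:,::-1],alpha=1.8))
E
```

```text
(no output)
```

View pics/v12.png

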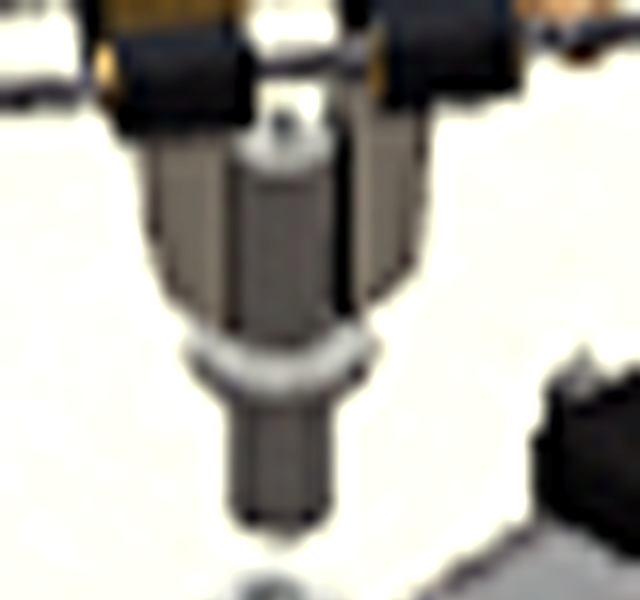

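Call:
play_rows:
  moves: [255,-1.5,1,8,7,255,-1.5,1,16,14,255,-1.5,1,24,21,255,-1.5,1,32,28,255,-1.5,1,34,35,255,-1.5,1,34,35,255,-1.5,1,34,35]

```text
time: 12.75
tool_pos: [544.1, -39.6, 215.8]
tcp_rot: [-3.141, -0.0, 0.648]
contact_force: [-0.2, -0.4, -3.4]
grip_width: 21.1
```

```bash
python3 - <<'E'
from h import *
to(543.7,-39,200,37)
S=cap('side','side13.png')['color'][145:205,235:285]
cv2.imwrite('pics/v13.png',cv2.convertScaleAbs(cv2.resize(S,(500,600)[:2],interpolation=2)[:,:,::-1],alpha=1.8))
E
```

```text
t 12.75 pos [544.1 -39.6 215.8] yaw 37.13 F [-0.2 -0.4 -3.4] w 21.1 q6 40.6
move [ 0.08 -0.73 15.83  0.13]
```

View pics/v13.png

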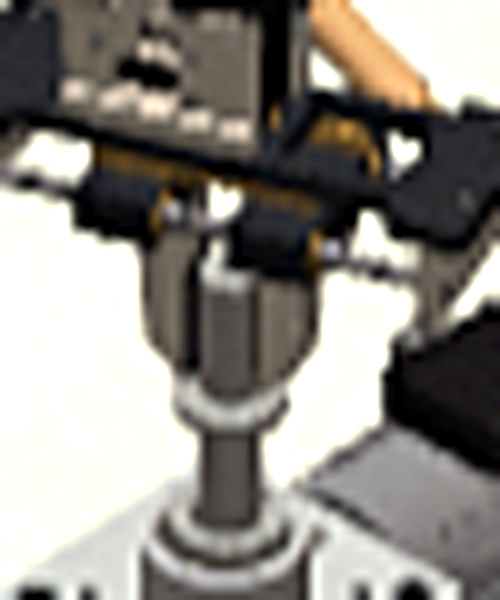

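Call:
play_rows:
  moves: [255,0,-0.3,3,0,255,0,-0.3,6,0,255,0,-0.3,9,0,255,0,-0.3,11,0,255,0,-0.3,11,0,255,0,-0.3,11,0]

```text
time: 13.3
tool_pos: [543.6, -40.0, 204.4]
tcp_rot: [-3.14, 0.0, 0.643]
contact_force: [-0.8, 1.3, -3.9]
grip_width: 21.6
```

Call:
play_rows:
  moves: [255,0,0,2,0,255,0,0,4,0,255,0,0,5,0,255,0,0,5,0]

```text
time: 13.63
tool_pos: [543.8, -40.0, 199.7]
tcp_rot: [-3.141, -0.0, 0.643]
contact_force: [0.4, 3.9, -3.4]
grip_width: 21.6
```

Call:
play_rows:
  moves: [255,0.4,-0.6,1,0,255,0.4,-0.6,2,0,255,0.4,-0.6,3,0,255,0.4,-0.6,3,0]

```text
time: 13.97
tool_pos: [544.0, -39.8, 198.3]
tcp_rot: [3.14, -0.001, 0.643]
contact_force: [-4.4, 1.4, 8.4]
grip_width: 21.2
```

Call:
play_rows:
  moves: [255,0,0,0,4,255,0,0,0,8,255,0,0,0,12,255,0,0,0,16,255,0,0,0,16]

```text
time: 14.38
tool_pos: [543.9, -39.7, 196.6]
tcp_rot: [3.141, -0.0, 0.361]
contact_force: [0.5, 2.0, -3.4]
grip_width: 21.6
```

```bash
python3 - <<'E'
from h import *
print(bot.get_obs()['moment'])
to(543.7,-39,200,37)
S=cap('side','side14.png')['color'][145:205,235:285]
cv2.imwrite('pics/v14.png',cv2.convertScaleAbs(cv2.resize(S,(500,600)[:2],interpolation=2)[:,:,::-1],alpha=1.8))
E
```

```text
[0.34271319 0.24442762 0.02435838]
t 14.38 pos [543.9 -39.7 196.6] yaw 20.7 F [ 0.5  2.  -3.4] w 21.6 q6 57.1
move [  0.04  -0.73  -3.36 -16.3 ]
```

View pics/v14.png

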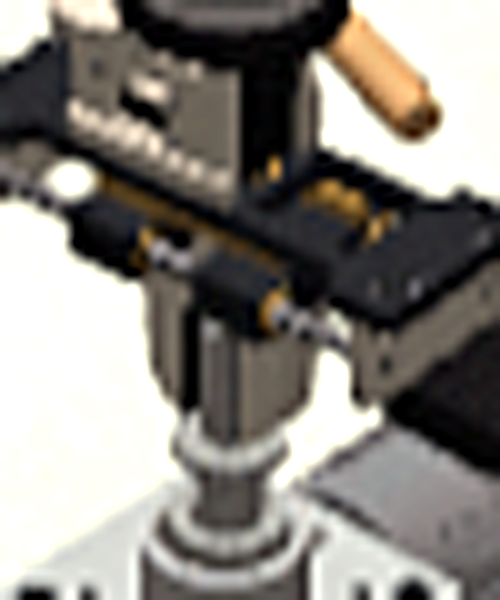

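Call:
play_rows:
  moves: [255,0,0,2,0,255,0,0,4,0,255,0,0,6,0,255,0,0,6,0]

```text
time: 14.77
tool_pos: [543.6, -39.7, 190.2]
tcp_rot: [-3.141, 0.001, 0.364]
contact_force: [-0.1, 1.1, -3.5]
grip_width: 21.4
```

Free at 190 mm, so the key is in its keyway. I'll push on home.

Call:
play_rows:
  moves: [255,0,0,4,0,255,0,0,8,0,255,0,0,12,0,255,0,0,16,0,255,0,0,18,0,255,0,0,18,0,255,0,0,18,0]

```text
time: 15.35
tool_pos: [543.7, -39.6, 172.5]
tcp_rot: [-3.141, 0.0, 0.364]
contact_force: [-0.4, -0.1, -3.9]
grip_width: 21.3
```

Call:
play_rows:
  moves: [255,0,0,2,0,255,0,0,3.5,0,255,0,0,4.5,0,255,0,0,5.5,0,255,0,0,5.5,0,255,0,0,5.5,0]

```text
time: 15.85
tool_pos: [544.0, -39.6, 168.7]
tcp_rot: [3.141, -0.001, 0.364]
contact_force: [-3.7, 1.4, 7.8]
grip_width: 21.7
```

Call:
play_rows:
  moves: [255,0,0,0.7,0,255,0,0,1.5,0,255,0,0,1.5,0,255,0,0,1.5,0,255,0,0,1.5,0]

```text
time: 16.27
tool_pos: [544.0, -39.5, 168.6]
tcp_rot: [3.14, -0.002, 0.364]
contact_force: [-7.3, 2.8, 16.8]
grip_width: 21.5
```

```bash
python3 - <<'E'
from h import *
print(bot.get_obs()['moment'])
to(543.7,-39,168.7,20)
S=cap('side','side15.png')['color'][145:225,225:305]
cv2.imwrite('pics/v15.png',cv2.convertScaleAbs(cv2.resize(S,(600,600)[:2],interpolation=2)[:,:,::-1],alpha=1.8))
print(bot.get_obs()['contact_force'])
E
```

```text
[0.33789688 1.55202183 0.01774817]
t 16.27 pos [544.  -39.5 168.6] yaw 20.86 F [-7.3  2.8 16.8] w 21.5 q6 56.9
move [-0.1  -0.62 -0.07  0.86]
[-6.67842084  2.46082489 16.35496239]
```

View pics/v15.png

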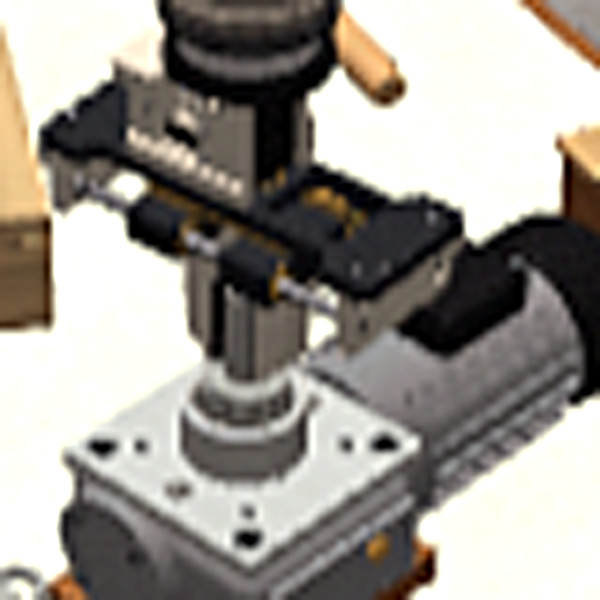

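```bash
python3 - <<'E'
from h import *
a=cv2.imread('pics/side0.png');c=cap('side','side16.png')['color'][:,:,::-1]
d=(cv2.absdiff(a,c).max(2)>45).astype(np.uint8)
for k in cv2.findContours(d,0,1)[0]:
    if cv2.contourArea(k)>15: print(cv2.boundingRect(k))
o=bot.get_obs();print(o['contact_force'],o['tool_pos'],o['grip_width'])
print(bot.close_job())
E
```

```text
(259, 269, 50, 27)
(275, 262, 19, 19)
(112, 202, 17, 39)
(274, 179, 11, 9)
(12, 161, 64, 79)
(213, 153, 11, 16)
(71, 139, 50, 60)
(11, 120, 33, 45)
(93, 116, 24, 26)
(230, 108, 57, 101)
(250, 105, 16, 8)
(127, 100, 8, 19)
(168, 89, 27, 16)
(204, 82, 47, 39)
(102, 76, 22, 41)
(124, 72, 23, 22)
(142, 63, 24, 19)
(0, 59, 38, 35)
(95, 39, 26, 12)
(120, 32, 79, 45)
(18, 31, 100, 42)
(27, 28, 47, 10)
(0, 27, 30, 10)
(122, 19, 29, 19)
[-7.81811883  1.79066524 17.64427029] [544.0340837  -39.55661548 168.66234743] 21.638933091517977
the job is handed in; nothing more can be done
None
```

The job is handed in. The flange is seated on the gearbox over both pins, and the keyed shaft is home in the hub, still gripped and pressed down. I got no verdict back, so these are my own last checks:

- **Flange:** I released it with its underside at about 86 mm, the height of the gearbox face. It went over the pins without resistance, and the last picture shows it lying flush.
- **Shaft:** I set the foot in the bore and turned it under light pressure. The key dropped in within 16° of turning, and it then slid down freely. The final height was 168.7 mm against 168.8 mm expected for the collar on the hub.
- **Hold:** The wrist reads 17.6 N upward, roughly 21 N on the hub once the weight of the held shaft is allowed for. The fingers are closed on the shaft at 21.6 mm. A sideways force of about 8 N remains from the pressing.
- **Other objects:** Comparing first and last side pictures, I could account for the changes by the arm, the flange and the shaft. One small patch at the stand, where the keyed shaft used to be, is close to the spare shaft, and I did not look at it separately.
- **Time:** It took about 16 s of the 58 s allowed.

The side and top cameras differed by about 2–4 mm (mostly in x). I relied on the top camera, checked against the arm's own position.

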